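Move the lift-off dust door to the display case with the bus

ROBOT

A 6-joint arm with a two-finger parallel gripper is mounted at the origin on a cart in front of the work surface, level with it; the furniture and walls round the work are solid. World frame = base frame: x ahead of the robot, y to its left, z up, the work surface at z = 0. Lengths are in m, angles in degrees, forces in N, time in s.
With the tool pointing down it reaches from about 0.4 to 0.825 m from the base axis. Payload 7 kg.
Tool frame: the origin (TCP) lies at the very end of the fingers, on their centre line; the grasp point (between the pads) lies 19 mm behind it; z points along the fingers, y is the line along which they close (so a half turn about z gives the same grasp; the last joint's range is limited). The gripper opens to 88 mm and grips with 3 to 60 N. Pads are 19 mm wide; open, the fingers measure 130 mm over their backs; the gripper's body (78 mm by 193 mm) begins 47 mm behind the grasp point.
Start: joints at [79.532, 20.546, 0.682, 0, -70.136, -16.507], TCP at [0.306, 0.602, 0.227] pointing down, gripper open.
Joint ranges: [-176.03, 176.03], [-82.01, 121.73], [-58.28, 71.71], [-173.87, 95.51], [-174.79, -0.11], [-173.66, 173.66]. Speed limits (degrees/s): [136.94, 136.94, 172.46, 180, 180, 180].

INTERFACE

Orientations are given as [roll, pitch, yaw] about the fixed x, y, z axes, in that order (R = Rz(yaw) Ry(pitch) Rx(roll)).
In Python, from plant import r gives the robot as it stands. The module is installed in compiled form; this text tells all that it offers.
- The arm moves only by the tool jog_arm, never from a script. Its arguments are lists of equal length, an entry for each row: "travel": the shift along the tool's x, y, z each as a share of 50 cm, from -1 to 1, a list of three; "dr": the turn, a rotation vector about the tool's x, y, z each as a share of 360 degrees, from -1 to 1, a list of three; "claw": the opening, from 0 (shut) to 1 (fully open). A call has exactly 10 rows; each row is the pose to reach, as a shift and turn from the pose commanded when the call began, along the tool's axes at that moment, turning the shorter way round; what a row does not reach only later rows make up. A row lasts 1/8 s, in which the tool goes at most 62.5 mm and 10.7 degrees, less where a joint would pass 70% of its speed; a pose out of reach is approached as far as the arm can. A call with a number of a shift or a turn outside -1 to 1 is refused whole. A call with a gripper value outside its range is refused whole. The fingers move at their own pace and stop on an object; "newtons" is the grip in N (left out, the last holds). Time passes only in rows, so rows that repeat a pose let the fingers close, or fill a call up. It gives the time, the measured TCP pose, the force, the opening and the grip force at its end, in the units of the state.
- r.get_state(): the state, without advancing time (a new reading comes with each control period).
- r.capture(name): name is "scene" or "top" or "wrist"; returns a dict with "pixels" (400x640x3 uint8, red, green, blue), "range_z" (400x640 float32, m along the optical axis (not along the pixel's ray), 0 where there is no reading), "fx", "fy", "cx", "cy" (pixels), "position" and "attitude" of the camera in the world; the wrist camera has in their place "hand_eye" (4x4, takes a point from camera to tool coordinates, whose origin is the TCP and whose axes are the flange's). Camera axes: x right, y up, looking along -z (the intrinsics and any distortion apply to the point x, -y, -z); pixel columns grow to the right and rows downward; lengths in m; the calibration is good to about 2 mm. The wrist camera is an equidistant fisheye: a pixel r from the principal point sees the ray r / f radians off the axis. A picture is of the moment at which its call begins: read the wrist's pose just before it.
- r.close_job(): hands the job in; it is judged then, once.
Trained networks look in the newest picture that a camera, given by its name, has taken for a name from the list of things; names that differ only in an ending like _2 or _b are one class to them, and where a whole thing is asked for, a point or a joint stands for the part that bears it (a point fixed in the world has none). Each returns a list of dicts, best first, with "conf" (0 to 1); they miss things now and then, are a little off and sometimes report something else, mostly with a low value. They report only what shows in the picture. A call takes as long as a camera call. They do not tell look-alikes from the thing itself.
- r.boxes_of(name, camera): "extent" ([left, top, right, bottom] in pixels, round what is visible of it).
- r.regions_of(name, camera): "pixels" (400x640 bool, what is visible of it) and "extent" ([left, top, right, bottom] in pixels, round what is visible of it).
- r.tip_of(name, camera): "at" ([column, row] in pixels: a listed point, or the origin of a listed thing).
The state is a dict: "time_s": time; "joints": joint angles; "qd": joint speeds; "joint_torque": joint torques, N m; "tcp_pos": TCP position; "eef_rot": TCP orientation; "contact_force": force on the tool from outside, world axes, zero at the start; "moment": the same for the moment, N m; "gripper_width": finger opening in m; "gripper_force": force on a finger pad.
Only numpy, scipy, OpenCV 4.12 (cv2) and the standard library are available. Lean on these libraries where they do the work, as an engineer would, in place of code of your own. Each camera call takes 0.05 s, during which the arm holds its last target. There are 200 camera calls.

TASK

The dust door hangs on the empty display case. Squeeze the two upright tabs on its top edge together so that its sprung hinge pin is drawn back, lift the door straight off, and hang it on the other case, the one with the model bus in it: lower it gently until both hinge ends rest fully home in their saddles, then let go so that the pin springs fully into its hole. Never force the door against the cases, and leave the bus, the paint jar, the track rubber and the screwdriver undisturbed.

Things in the scene. Friction and masses are not known exactly. Their poses are not given: they have to be found in the camera images.
- door: Loose aluminium flap door, about 0.1 kg. Origin on its hinge axis, midway along a 110 mm long, 14 mm thick barrel; y along the axis, z up when it hangs, x to the back. A 4 mm panel, 110 mm wide, hangs to 44 mm below the axis. Fixed 8 mm journals stick out of both barrel ends (8.5 mm at +y, 9.5 mm at -y). Two upright tabs for squeezing stand on its middle.
- door_grip (a point): Grip point, 34 mm above the door's origin (axes as the door's). The tabs are 16 mm wide along x, 5 mm thick along y, with tops 12 mm above this point. Outer faces: fixed tab y = +16 mm; sliding tab y = -28 mm, or -16 mm with the pin fully drawn (then 32 mm between faces). Fingers closing along y centred here do not push the door sideways.
- pin (a joint): Slide of the sprung pin with its tab, in m: 0 = out (home), 0.012 = fully drawn (end stop). Spring: 3 N at 0, 6 N at 0.012; squeeze with 15 to 25 N. The 5 mm pin clears its hole above 0.0085. The hole in the pin plate is on the hinge axis, 8 mm wide but only 6.6 mm high: if the journals do not touch the saddle floors when the pin is released, it can butt against the plate and stay out.
- pin_tip (a point): Centre of the sprung pin's end face; on the hinge axis, 74.5 mm from the door's origin along the door's -y when the pin is out.
- empty_case: Fixed plywood display case with a clear roof; the empty one, which carries the door at the start. Origin under its middle on the table, front faces its own -x, y along its width. 55 mm deep, about 152 mm wide, 55 mm high to the roof. Which case is on the left varies.
- empty_case_seat (a point): Where the door's origin is when the door hangs fully home on this case (its bracket is at its lowest setting): 56 mm above the table, 18 mm in front of the case's origin. Axes as the case's, which the hung door's axes match. Hinge bracket built like that of the bus case.
- bus_case: Fixed display case, same build as the other, with the bus in it; the door goes on here. Its hinge bracket has 8 mm thick U saddles at y = +-61.5 mm (inner faces +-57.5: 2.5 mm end play each way); slots 9.5 mm wide for the 8 mm journals, floor 4 mm below the bracket's hinge axis, mouth flared from 6 to 14 mm above it; and the pin plate, y = -68.5 to -77.5 mm.
- bus_case_seat (a point): Where the door's origin would be if this case's hinge bracket were at its lowest setting (56 mm above the table; case axes). True in x and y; but the bracket was raised by hand and its height is NOT measured: saddles and hole together lie 3 to 15 mm higher. Lower slowly and feel for the rigid saddle floor; a door pressed on the case with 15 N or more is damaged.
- bus: Model bus, 65 x 17 x 22 mm, 14 g, standing loose along y inside the bus case behind the place of the door. Between the two runs the bracket's thin cross bar, which joins the saddles 7 mm behind the hinge axis and 38 to 44 mm below it.
- jar: Small paint jar, 30 mm wide, 34 mm high: bystander, leave alone.
- rubber: Track rubber block, 62 x 27 x 19 mm: bystander, leave alone.
- driver: Red-handled screwdriver, 141 mm long: bystander, leave alone.
Things that resemble listed ones, but are neither listed nor needed, are in the scene too. What is shaped like the empty_case but orange is not meant.

How it is judged:
By the outcome, as a careful person would: the job done as asked, in the order asked, and still so for the second after the job is handed in, with the robot touching nothing.
It also fails if it takes over 45 s, if anything falls off the work surface, if the arm or the gripper's body presses on something with over 40 N, if the wrist force passes 120 N, or if a joint passes its speed limit or range.

## Working session

There is one attempt and no reset: what is moved stays moved. The work goes in short steps, Python scripts to look and compute and a tool call to move; the robot and the scene stay as the last step left them, time stands still between calls to the robot, and variables do not carry over. Pictures are saved under pics/ and viewed, at most 10 in all, crops included, and the job is handed in when it is done.

Besides the shell and the picture viewer there is one more tool, called after "Emit:" by a JSON object that holds its "method" and its "body". jog_arm: Moves the arm, as the interface text tells. Its arguments: {"type":"object","properties":{"travel":{"type":"array"},"dr":{"type":"array"},"claw":{"type":"array"},"newtons":{"type":"number"}},"required":["travel","dr","claw"]}

```bash
mkdir -p pics; cat > h.py <<'E'
import numpy as np, cv2
from plant import r
from scipy.spatial.transform import Rotation as R
def cap(n,f=None):
    c=r.capture(n)
    if f: cv2.imwrite('pics/'+f,c['pixels'][:,:,::-1])
    return c
def att(c):
    a=np.array(c['attitude'],float)
    if a.shape==(3,3): return a
    if a.size==3: return R.from_euler('xyz',a,degrees=True).as_matrix()
    return R.from_quat(a).as_matrix()
def cloud(c):
    z=c['range_z']; v,u=np.mgrid[0:400,0:640]
    p=np.stack([(u-c['cx'])/c['fx']*z,-(v-c['cy'])/c['fy']*z,-z],-1)
    return p@att(c).T+np.array(c['position'])
E
python3 - <<'E'
from h import *
for n in ['scene','top']:
    c=cap(n,n+'.png'); print(n,{k:c[k] for k in c if k not in('pixels','range_z')})
    P=cloud(c)
    for o in ['door','door_grip','pin_tip','empty_case','bus_case','bus','jar','rubber','driver','empty_case_seat','bus_case_seat']:
        for b in r.boxes_of(o,n)[:3]:
            print(o,'box',b['conf'],np.round(b['extent']))
        for b in r.tip_of(o,n)[:3]:
            u,v=np.round(b['at']).astype(int); 
            print(o,'tip',b['conf'],u,v,np.round(P[min(v,399),min(u,639)],3))
print(r.get_state())
E
```

```text
scene {'fx': 460.9460916912591, 'fy': 460.9460916912591, 'cx': 319.9493623305354, 'cy': 208.5182588840814, 'position': array([-0.04347351, -0.72004367,  0.97238751]), 'attitude': array([ 42.31285101,   1.02905273, -42.3458122 ])}
door box 0.61 [235. 148. 258. 176.]
door tip 0.86 244 159 [0.475 0.21  0.057]
door tip 0.75 246 160 [0.475 0.2   0.06 ]
door_grip box 0.54 [236. 146. 258. 176.]
door_grip tip 0.7 246 153 [0.498 0.233 0.053]
pin_tip tip 0.42 263 172 [0.484 0.129 0.054]
pin_tip tip 0.26 407 353 [ 0.386 -0.507  0.007]
empty_case box 0.94 [268. 113. 300. 155.]
empty_case box 0.78 [234. 146. 273. 187.]
empty_case tip 0.87 251 171 [0.477 0.186 0.024]
empty_case tip 0.58 285 139 [0.615 0.186 0.07 ]
empty_case tip 0.17 246 152 [0.502 0.238 0.052]
bus_case box 0.87 [311. 239. 364. 296.]
bus_case box 0.63 [230. 143. 279. 188.]
bus_case box 0.2 [234. 145. 256. 174.]
bus_case tip 0.87 336 270 [ 0.424 -0.242  0.007]
bus_case tip 0.32 245 159 [0.478 0.209 0.056]
bus tip 0.35 332 258 [-0.043 -0.72   0.972]
jar box 0.6 [207. 166. 220. 179.]
jar tip 0.58 214 175 [0.391 0.26  0.012]
rubber bo
[... 1704 characters left out ...]
.241  0.008]
{'time_s': 2.3, 'joints': array([ 7.95307540e+01,  2.05484052e+01,  6.80809466e-01, -2.54663167e-04,
       -7.01355303e+01, -1.65070868e+01]), 'qd': array([-0.08030989,  0.00907783,  0.0219609 , -0.0279391 ,  0.0523679 ,
       -0.06876498]), 'joint_torque': array([ 3.27082523e-05, -5.82369769e+01,  2.93298680e+01,  7.00267375e+00,
        1.25520240e-02, -1.20232571e-05]), 'tcp_pos': array([0.30619701, 0.60152201, 0.2265286 ]), 'eef_rot': array([ 1.79996935e+02, -6.58572702e-04, -2.69764193e+01]), 'contact_force': array([ 0.06766833,  0.86919315, -0.67923286]), 'moment': array([-0.00365231,  0.01310355, -0.00784909]), 'gripper_force': 0.0, 'gripper_width': 0.08798473167980012}
```

```bash
python3 - <<'E'
import cv2,numpy as np
s=cv2.imread('pics/scene.png');t=cv2.imread('pics/top.png')
a=cv2.resize(s[100:200,190:330],(560,400)); a=cv2.resize(s[105:195,195:315],(400,300),interpolation=2)
b=cv2.resize(s[225:330,290:430],(400,300),interpolation=2)
c=cv2.resize(t[130:250,170:330],(400,300),interpolation=2)
d=cv2.resize(t[180:300,310:470],(400,300),interpolation=2)
cv2.imwrite('pics/comp.png',np.vstack([np.hstack([a,b]),np.hstack([c,d])]))
E
```

```text
(no output)
```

View pics/comp.png

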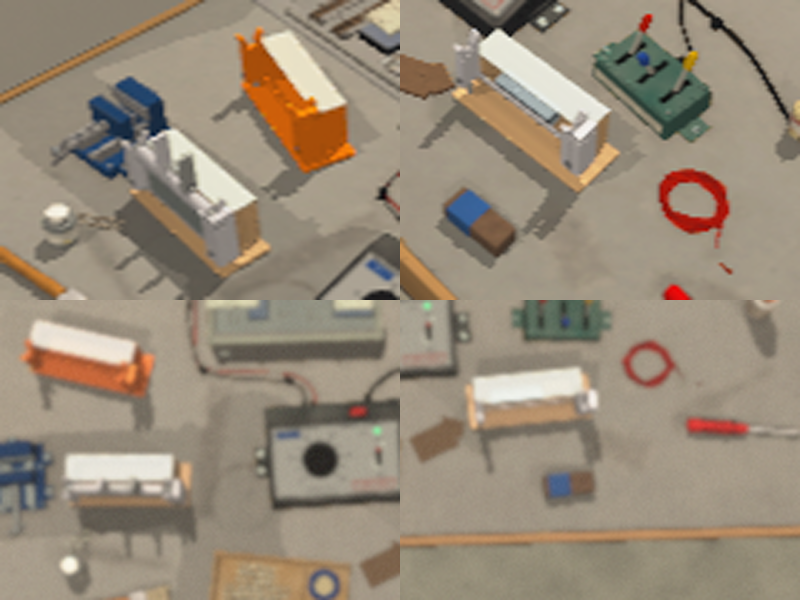

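View pics/scene.png

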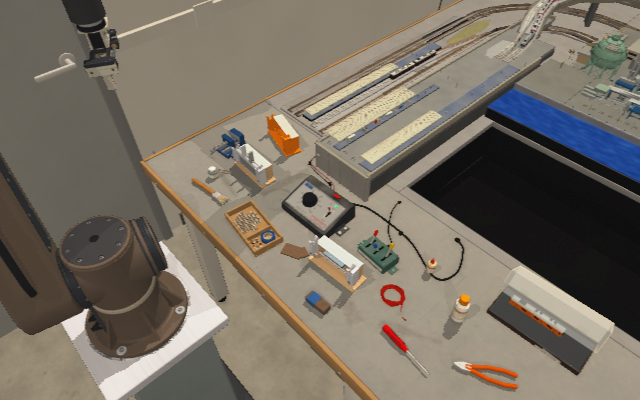

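Top row: plywood empty case carrying the door at scene (251,165). The orange look-alike at (285,135) is not meant. The bus case is at scene (337,265), top (362,220), with the blue-grey bus behind its bare bracket. A blue vise stands beside the +y end of the empty case.

```bash
cat >> h.py <<'E'
def wcloud(c,s):
    z=c['range_z']; v,u=np.mgrid[0:400,0:640]
    a=(u-c['cx'])/c['fx']; b=(v-c['cy'])/c['fy']; th=np.hypot(a,b)+1e-9
    k=np.tan(np.minimum(th,1.5))/th
    p=np.stack([a*k*z,-b*k*z,-z],-1)
    H=np.array(c['hand_eye']); p=p@H[:3,:3].T+H[:3,3]
    return p@R.from_euler('xyz',s['eef_rot'],degrees=True).as_matrix().T+np.array(s['tcp_pos'])
def wpix(c,s,P):
    H=np.array(c['hand_eye']); q=(np.atleast_2d(P)-s['tcp_pos'])@R.from_euler('xyz',s['eef_rot'],degrees=True).as_matrix()
    q=(q-H[:3,3])@H[:3,:3]; x,y,z=q[:,0],-q[:,1],-q[:,2]; rr=np.hypot(x,y)+1e-9; t=np.arctan2(rr,z)
    return np.stack([c['cx']+c['fx']*t*x/rr,c['cy']+c['fy']*t*y/rr],1)
def rel(s,pos,yaw):
    "travel and dr shares for a tool-down target"
    M=R.from_euler('xyz',s['eef_rot'],degrees=True); T=R.from_euler('xyz',[180,0,yaw],degrees=True)
    return np.round(M.inv().apply(np.array(pos)-s['tcp_pos'])/.5,4),np.round((M.inv()*T).as_rotvec(degrees=True)/360,4)
E
python3 - <<'E'
from h import *
for cn in ['scene','top']:
    c=cap(cn); P=cloud(c); px=c['pixels'].astype(int)
    for nm,x,y in [('empty',.49,.2),('bus',.43,-.23)]:
        near=(abs(P[...,0]-x)<.09)&(abs(P[...,1]-y)<.11)
        m=near&(P[...,2]>.045)&(P[...,2]<.065)&(px.min(-1)>170)
        q=P[m]; rc=cv2.minAreaRect((q[:,:2]*1000).astype(np.float32))
        print(cn,nm,m.sum(),rc,q[:,2].mean(),'max z',P[near][:,2].max())
P=P
v=(P[...,2]>.03)&(P[...,1]>.27)&(P[...,1]<.4)&(abs(P[...,0]-.5)<.06); print('vise',P[v].min(0),P[v].max(0))
s=r.get_state(); print(s['time_s'])
E
```

```text
scene empty 223 ((501.3517761230469, 199.7614288330078), (139.41270446777344, 48.291603088378906), 85.52359771728516) 0.05537460767312898 max z 0.10495744834811238
scene bus 500 ((441.6417236328125, -230.37542724609375), (34.71055221557617, 130.9530029296875), 5.178155422210693) 0.054634137531785615 max z 0.08375986413819336
top empty 445 ((502.739990234375, 201.6931915283203), (141.70860290527344, 48.171329498291016), 85.24624633789062) 0.05542152406517459 max z 0.10805278100917426
top bus 437 ((436.21826171875, -231.63394165039062), (47.84772872924805, 135.2309112548828), 2.7889370918273926) 0.05471296176421524 max z 0.08605216443128505
vise [0.44114635 0.27026119 0.03032764] [0.55722658 0.37012605 0.06729717]
2.4
```

```bash
python3 - <<'E'
from h import *
s=r.get_state(); print(rel(s,[.475,.203,.2],-5)); c=cap('wrist'); print(c['hand_eye'],c['fx'],c['cx'],c['cy'])
E
```

```text
(array([0.6625, 0.5572, 0.0531]), array([-0.   ,  0.   , -0.061]))
[[ 1.15366502e-04  9.50724193e-01  3.10037894e-01  8.50424235e-02]
 [ 9.99999953e-01 -1.97974057e-04  2.34978466e-04  2.08903878e-04]
 [ 2.84779172e-04  3.10037853e-01 -9.50724171e-01 -1.59142743e-01]
 [ 0.00000000e+00  0.00000000e+00  0.00000000e+00  1.00000000e+00]] 309.70691628693146 319.43325230975046 197.78682884847248
```

Emit:
{"method": "jog_arm", "body": {"travel": [[0.6625, 0.5572, 0.0531], [0.6625, 0.5572, 0.0531], [0.6625, 0.5572, 0.0531], [0.6625, 0.5572, 0.0531], [0.6625, 0.5572, 0.0531], [0.6625, 0.5572, 0.0531], [0.6625, 0.5572, 0.0531], [0.6625, 0.5572, 0.0531], [0.6625, 0.5572, 0.0531], [0.6625, 0.5572, 0.0531]], "dr": [[0, 0, -0.061], [0, 0, -0.061], [0, 0, -0.061], [0, 0, -0.061], [0, 0, -0.061], [0, 0, -0.061], [0, 0, -0.061], [0, 0, -0.061], [0, 0, -0.061], [0, 0, -0.061]], "claw": [0.76, 0.76, 0.76, 0.76, 0.76, 0.76, 0.76, 0.76, 0.76, 0.76], "newtons": 18}}

```text
time_s: 3.7
tcp_pos: [0.4749, 0.204, 0.2001]
eef_rot: [-180.0, -0.0, -4.9]
contact_force: [0.5, -0.8, -0.5]
gripper_width: 0.0663
gripper_force: 0.0
```

```bash
python3 - <<'E'
from h import *
s=r.get_state(); c=cap('wrist','w1.png'); print(s['time_s'],s['tcp_pos'],s['eef_rot'],s['gripper_width'],s['contact_force'])
np.savez('w1.npz',P=wcloud(c,s),px=c['pixels'])
P=wcloud(c,s)
for o in ['door','door_grip','pin_tip','empty_case_seat']:
  for b in r.tip_of(o,'wrist')[:2]:
    u,v=np.round(b['at']).astype(int); print(o,b['conf'],u,v,P[v,u])
E
```

```text
3.7 [0.47485146 0.20397998 0.20012882] [-1.79982812e+02 -1.03218310e-02 -4.94628875e+00] 0.06630575260478744 [ 0.4673336  -0.77346571 -0.46161138]
door 0.67 317 173 [0.48858186 0.20494773 0.0613491 ]
door_grip 0.9 317 186 [0.45860975 0.2080894  0.0023466 ]
pin_tip 0.71 392 174 [0.48342159 0.13141661 0.06858126]
empty_case_seat 0.88 318 178 [0.48412365 0.20433221 0.06414582]
empty_case_seat 0.63 242 25 [0.65480876 0.27343147 0.01897961]
```

View pics/w1.png

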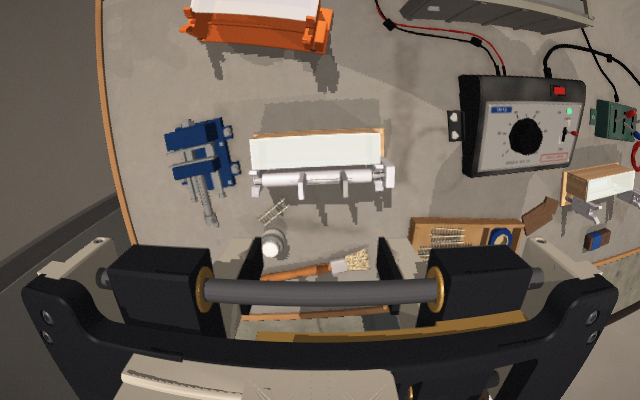

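The door's barrel lies along row ~178 (cols 255–390), with the tabs at (304,187) and (346,187). The vise is left at (205,160) and the jar at (272,245). Next I measure the barrel line, tabs and roof from the depth.

```bash
python3 - <<'E'
from h import *
d=np.load('w1.npz'); P=d['P']
v,u=np.mgrid[0:400,0:640]; box=(u>245)&(u<400)&(v>125)&(v<202)
t=box&(P[...,2]>.088); q=P[t]; print('tabs',len(q))
C,S=np.cos(np.radians(-5)),np.sin(np.radians(-5)); Rm=np.array([[C,S],[-S,C]])  # world->case
def loc(q): return (q[:,:2]-[.475,.203])@Rm.T*1000
n,l=cv2.connectedComponents(t.astype(np.uint8))
for i in range(1,n):
    w=P[l==i]; 
    if len(w)>5: L=loc(w); print(len(w),'u',u[l==i].mean(),'zmax',w[:,2].max(),'x',L[:,0].min(),L[:,0].max(),'y',L[:,1].min(),L[:,1].max())
b=box&(P[...,2]>.056)&(P[...,2]<.068); L=loc(P[b]); k=(abs(L[:,1])<50)&(abs(L[:,0])<30); Z=P[b][k][:,2]; L=L[k]
h=Z>.060; f=np.polyfit(L[h,1],L[h,0],1); print('barrel top n',h.sum(),'x range',np.percentile(L[h,0],[2,50,98]),'slope deg',np.degrees(np.arctan(f[0])),f[1],'z',np.percentile(Z,[50,98]))
ro=box&(abs(P[...,2]-.055)<.004)&(d['px'].min(-1)>150); L=loc(P[ro]); L=L[L[:,0]>12]; print('roof',cv2.minAreaRect(L.astype(np.float32)))
for y0 in range(-90,95,6):
    m=box; L=loc(P[m]); zz=P[m][:,2]; k=(L[:,1]>=y0)&(L[:,1]<y0+6)&(abs(L[:,0])<15); print(y0,np.round(zz[k].max()*1000,1) if k.any() else '',end=' | ')
E
```

```text
tabs 325
140 u 344.84285714285716 zmax 0.3592867580904 x 1.3479973796510827 84.66307293383616 y -24.26328125342391 0.5987094805780817
133 u 300.61654135338347 zmax 0.3592867580904 x -0.1535232337439663 84.66307293383616 y 0.5987094805780817 20.03722522980777
barrel top n 944 x range [ 1.16209861  9.66879647 15.56171958] slope deg -2.535640856487037 9.045314922133771 z [0.06115456 0.06461552]
roof ((31.61585807800293, -0.261016845703125), (41.419246673583984, 142.78515625), 1.0503078699111938)
-90 2.0 | -84 2.9 | -78 69.0 | -72 70.4 | -66 71.1 | -60 72.2 | -54 69.9 | -48 65.4 | -42 64.9 | -36 64.8 | -30 103.2 | -24 104.5 | -18 72.3 | -12 71.9 | -6 72.0 | 0 72.5 | 6 71.7 | 12 104.5 | 18 104.5 | 24 65.5 | 30 65.0 | 36 64.6 | 42 65.0 | 48 64.6 | 54 65.0 | 60 72.0 | 66 71.6 | 72  | 78 3.0 | 84 2.6 | 90 1.9 |
```

```bash
python3 - <<'E'
from h import *
d=np.load('w1.npz'); P=d['P']
v,u=np.mgrid[0:400,0:640]; box=(u>245)&(u<400)&(v>125)&(v<202)&(P[...,2]<.2)
Q=P[box]; C,S=np.cos(np.radians(-4.5)),np.sin(np.radians(-4.5)); Rm=np.array([[C,S],[-S,C]])
L=(Q[:,:2]-[.475,.203])@Rm.T*1000; Z=Q[:,2]*1000-2.3
for a,b in((-31,-22),(10,21)):
    k=(Z>97)&(L[:,1]>a)&(L[:,1]<b); print('tab',k.sum(),np.percentile(L[k],[3,97],0).round(1), 'front/back mid')
pts=[]
for y0 in range(-54,54,4):
    k=(L[:,1]>=y0)&(L[:,1]<y0+4)&(Z>60.5)&(Z<64.5)&(abs(L[:,0]-8)<14)
    kk=(L[:,1]>=y0)&(L[:,1]<y0+4)&(Z>50)&(L[:,0]>16)
    print(y0+2,k.sum(),np.percentile(L[k,0],[5,95]).round(1),'roof',np.percentile(L[kk,0],[1,99]).round(1))
E
```

```text
tab 49 [[  1.9 -24.3]
 [ 16.6 -22.3]] front/back mid
tab 107 [[ 0.3 14.9]
 [15.  19.4]] front/back mid
-52 17 [ 1.7 20. ] roof [16.8 52.8]
-48 24 [ 6.4 13.7] roof [16.8 52.7]
-44 22 [ 7.4 13.6] roof [16.4 52.6]
-40 24 [ 6.7 13. ] roof [16.6 52.5]
-36 23 [ 6.6 12.7] roof [16.5 52.3]
-32 21 [ 7.5 12.8] roof [16.1 51.9]
-28 15 [ 5.2 13. ] roof [16.1 51.5]
-24 2 [13.9 17.2] roof [16.2 51.5]
-20 3 [13.1 17. ] roof [16.1 51.4]
-16 22 [ 4.9 12.7] roof [20.3 51.3]
-12 13 [ 7.  11.2] roof [20.2 51.3]
-8 15 [ 9.  12.1] roof [19.2 51.1]
-4 15 [ 8.9 12.2] roof [19.3 50.6]
0 11 [ 6.6 11.8] roof [19.2 50.4]
4 32 [ 3.7 12.3] roof [19.4 50.5]
8 21 [ 3.7 11.9] roof [19.5 50.6]
12 19 [ 1.9 11.8] roof [19.4 50.4]
16 8 [ 1.4 15.3] roof [18.9 49.7]
20 2 [ 9.1 10. ] roof [18.4 49.7]
24 27 [ 3.8 11. ] roof [18.4 49.7]
28 26 [ 4.  11.1] roof [18.6 49.9]
32 30 [ 2.9 10.2] roof [18.5 49.9]
36 22 [ 3.1 11. ] roof [18.6 49.8]
40 24 [ 3.1 10. ] roof [18.7 49.6]
44 24 [ 3.2 10. ] roof [17.7 49.2]
48 23 [3.2 9.4] roof [17.7 48.3]
52 23 [3.3 9.5] roof [17.8 48.6]
```

```bash
python3 - <<'E'
from h import *
for cn in ['top','scene']:
    c=cap(cn); P=cloud(c)
    for nm,x,y,a in [('empty',.475,.203,0),('bus',.42,-.23,0)]:
        L=(P[...,:2]-[x,y])*1000; Z=P[...,2]*1000
        L=L.reshape(-1,2);Z=Z.ravel()
        o=[];fr=[]
        for y0 in range(-48,48,6):
            k=(L[:,1]>=y0)&(L[:,1]<y0+6)&(abs(L[:,0]-20)<60)&(abs(Z-55)<7)
            if k.sum()>3: o.append((y0+3,L[k,0].max(),np.median(L[k,0]),L[k,0].min()))
        o=np.array(o); print(cn,nm,[round(np.degrees(-np.arctan(np.polyfit(o[:,0],o[:,j],1)[0])),2) for j in (1,2,3)],o.mean(0).round(1), r.get_state()['time_s'])
    np.save(cn+'.npy',P)
# network mask of pixels via image: roof
E
```

```text
top empty [np.float64(25.86), np.float64(52.76), np.float64(42.57)] [27.  46.4 31.1  7.7] 4.0
top bus [np.float64(2.98), np.float64(4.01), np.float64(4.21)] [ 0.  38.  23.1  8.1] 4.0
scene empty [np.float64(-0.96), np.float64(-4.41), np.float64(-0.25)] [ 0.  46.8 31.  -0.1] 4.05
scene bus [np.float64(4.52), np.float64(3.58), np.float64(4.56)] [ 0.  37.5 20.9  5.7] 4.05
```

```bash
python3 - <<'E'
from h import *
print(rel(r.get_state(),[.466,.206,.125],-2.5))
E
```

```text
(array([-0.0181, -0.0035,  0.15  ]), array([ 0.    ,  0.    , -0.0068]))
```

Emit:
{"method": "jog_arm", "body": {"travel": [[-0.018, -0.0035, 0.08], [-0.018, -0.0035, 0.15], [-0.018, -0.0035, 0.15], [-0.018, -0.0035, 0.15], [-0.018, -0.0035, 0.15], [-0.018, -0.0035, 0.15], [-0.018, -0.0035, 0.15], [-0.018, -0.0035, 0.15], [-0.018, -0.0035, 0.15], [-0.018, -0.0035, 0.15]], "dr": [[0, 0, -0.0068], [0, 0, -0.0068], [0, 0, -0.0068], [0, 0, -0.0068], [0, 0, -0.0068], [0, 0, -0.0068], [0, 0, -0.0068], [0, 0, -0.0068], [0, 0, -0.0068], [0, 0, -0.0068]], "claw": [0.76, 0.76, 0.76, 0.76, 0.76, 0.76, 0.76, 0.76, 0.76, 0.76]}}

```text
time_s: 5.3
tcp_pos: [0.4662, 0.2055, 0.125]
eef_rot: [180.0, 0.0, -2.6]
contact_force: [0.1, -0.3, 0.5]
gripper_width: 0.0667
gripper_force: 0.0
```

```bash
cat > m.py <<'E'
from h import *
import sys
s=r.get_state(); c=cap('wrist',sys.argv[1]); print(s['time_s'],s['tcp_pos'],s['eef_rot'],s['contact_force'],s['gripper_width'])
P=wcloud(c,s); yaw=s['eef_rot'][2]; x0,y0=float(sys.argv[2]),float(sys.argv[3]); zo=float(sys.argv[4])
C,S=np.cos(np.radians(yaw)),np.sin(np.radians(yaw)); Rm=np.array([[C,S],[-S,C]])
v,u=np.mgrid[0:400,0:640]; box=(c['range_z']>0)&(v<225)
Q=P[box]; L=(Q[:,:2]-[x0,y0])@Rm.T*1000; Z=Q[:,2]*1000
k=(abs(L[:,1])<80)&(abs(L[:,0])<60); L=L[k];Z=Z[k]
np.savez('loc.npz',L=L,Z=Z)
E
python3 m.py w2.png .4835 .2059 0; python3 - <<'E'
import numpy as np
d=np.load('loc.npz');L,Z=d['L'],d['Z']
for a,b in((-35,-18),(8,24)):
    k=(Z>98)&(Z<108)&(L[:,1]>a)&(L[:,1]<b)&(abs(L[:,0])<15); print('tab',k.sum(),np.median(Z[k]),np.percentile(L[k],[2,98],0).round(1).tolist())
o=[]
for y in range(-52,52,4):
    n=(L[:,1]>=y)&(L[:,1]<y+4)
    k=n&(Z>62)&(Z<68)&(abs(L[:,0])<9); kk=n&(abs(Z-56)<5)&(L[:,0]>11)
    if k.sum()>5: o.append((y+2,*np.percentile(L[k,0],[3,97]),L[kk,0].max(),Z[k].max()))
o=np.array(o);print(o.round(1)); print([np.degrees(-np.arctan(np.polyfit(o[:,0],o[:,j],1)[0])).round(2) for j in(1,2,3)])
E
```

```text
5.3 [0.46620103 0.20551709 0.12499065] [ 1.79996906e+02  2.37420694e-03 -2.56671971e+00] [ 0.06496884 -0.33558245  0.51469441] 0.06672960827409814
tab 199 102.65479832802116 [[-7.0, -27.6], [8.0, -22.9]]
tab 218 102.52691315566902 [[-7.4, 10.8], [7.8, 15.9]]
[[-50.   -3.7   4.7  43.4  64.7]
 [-46.   -3.9   4.7  43.4  64.9]
 [-42.   -3.4   4.1  43.2  65.7]
 [-38.   -4.    4.1  43.1  66.2]
 [-34.   -4.    4.8  43.   64.4]
 [-30.    0.6   4.7  43.   64.7]
 [-22.   -1.2   5.7  42.7  66. ]
 [-18.    0.3   4.6  42.7  64.7]
 [-14.   -0.2   4.6  42.6  64.3]
 [-10.   -0.1   4.8  42.6  64.8]
 [ -6.   -4.8   4.5  42.7  65.3]
 [ -2.   -4.7   4.6  42.5  64.3]
 [  2.   -5.7   4.7  42.4  65.2]
 [  6.   -5.7   4.6  42.3  64.7]
 [ 10.   -5.7   6.9  42.4  67.9]
 [ 14.    6.9   7.5  42.5  67.4]
 [ 18.   -4.2   4.9  42.4  64.7]
 [ 22.   -3.8   4.2  42.4  65.1]
 [ 26.   -3.7   4.8  42.5  64.8]
 [ 30.   -3.6   4.6  42.6  65.3]
 [ 34.   -4.4   4.5  42.6  65.5]
 [ 38.   -4.2   4.7  42.8  64.9]
 [ 42.   -4.2   4.1  42.7  65.5]
 [ 46.   -4.7   4.7  42.9  64.9]
 [ 50.   -4.8   3.4  42.1  64.8]]
[np.float64(0.97), np.float64(0.05), np.float64(0.42)]
```

View pics/w2.png

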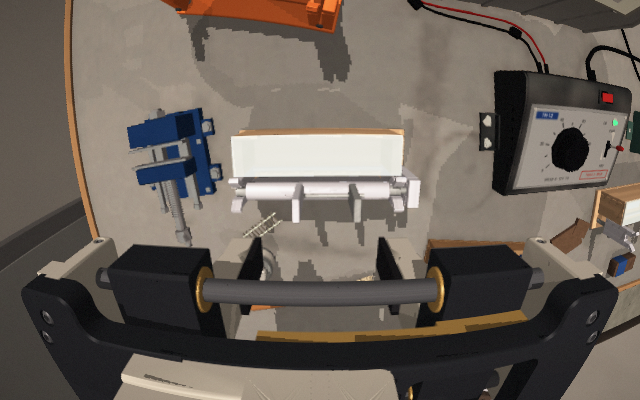

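Emit:
{"method": "jog_arm", "body": {"travel": [[0.0352, -0.0024, 0], [0.0352, -0.0024, 0], [0.0352, -0.0024, 0.05], [0.0352, -0.0024, 0.08], [0.0352, -0.0024, 0.105], [0.0352, -0.0024, 0.105], [0.0352, -0.0024, 0.105], [0.0352, -0.0024, 0.105], [0.0352, -0.0024, 0.105], [0.0352, -0.0024, 0.105]], "dr": [[0, 0, 0], [0, 0, 0], [0, 0, 0], [0, 0, 0], [0, 0, 0], [0, 0, 0], [0, 0, 0], [0, 0, 0], [0, 0, 0], [0, 0, 0]], "claw": [0.76, 0.76, 0.76, 0.76, 0.76, 0.76, 0.3, 0.3, 0.3, 0.3], "newtons": 18}}

```text
time_s: 6.6
tcp_pos: [0.4843, 0.2064, 0.073]
eef_rot: [-179.9, -0.1, -2.6]
contact_force: [0.3, 0.9, 2.1]
gripper_width: 0.0321
gripper_force: 6.8
```

Emit:
{"method": "jog_arm", "body": {"travel": [[0, 0, 0], [0, 0, 0], [0, 0, 0], [0, 0, -0.004], [0, 0, -0.01], [0, 0, -0.02], [0, 0, -0.03], [0, 0, -0.05], [0, 0, -0.07], [0, 0, -0.1]], "dr": [[0, 0, 0], [0, 0, 0], [0, 0, 0], [0, 0, 0], [0, 0, 0], [0, 0, 0], [0, 0, 0], [0, 0, 0], [0, 0, 0], [0, 0, 0]], "claw": [0, 0, 0, 0, 0, 0, 0, 0, 0, 0], "newtons": 20}}

```text
time_s: 7.85
tcp_pos: [0.4837, 0.2058, 0.1233]
eef_rot: [180.0, 0.0, -2.6]
contact_force: [0.4, -0.1, -1.2]
gripper_width: 0.0315
gripper_force: 20.0
```

```bash
python3 - <<'E'
from h import *
s=r.get_state(); print(s['contact_force'],s['gripper_force'],s['gripper_width'])
print(rel(s,[.405,-.228,.20],4))
E
```

```text
[ 0.36157468 -0.09250346 -1.22245993] 19.98426228761673 0.03148644844715353
(array([-0.1184,  0.8739, -0.1531]), array([ 0.    ,  0.    , -0.0182]))
```

Emit:
{"method": "jog_arm", "body": {"travel": [[0, 0, -0.1], [-0.02, 0.1, -0.12], [-0.04, 0.22, -0.12], [-0.06, 0.34, -0.12], [-0.08, 0.46, -0.12], [-0.1, 0.58, -0.12], [-0.12, 0.7, -0.12], [-0.148, 0.82, -0.12], [-0.148, 0.874, -0.093], [-0.148, 0.874, -0.093]], "dr": [[0, 0, 0], [0, 0, 0], [0, 0, -0.004], [0, 0, -0.008], [0, 0, -0.012], [0, 0, -0.016], [0, 0, -0.0182], [0, 0, -0.0182], [0, 0, -0.0182], [0, 0, -0.0182]], "claw": [0, 0, 0, 0, 0, 0, 0, 0, 0, 0]}}

```text
time_s: 9.1
tcp_pos: [0.3893, -0.2288, 0.1689]
eef_rot: [-180.0, 0.1, 3.8]
contact_force: [-0.7, 0.9, 0.3]
gripper_width: 0.0313
gripper_force: 20.0
```

```bash
python3 m.py w3.png .42 -.23 0; python3 - <<'E'
from h import *
for o in ['bus_case_seat','bus_case']:
  print(o,[(b['conf'],b['at']) for b in r.tip_of(o,'wrist')[:2]])
E
```

```text
9.1 [ 0.38933416 -0.22882794  0.16891055] [-1.79985105e+02  6.10328267e-02  3.78315688e+00] [-0.65374392  0.85619535  0.31595263] 0.03127936606960246
bus_case_seat [(0.73, [325.2, 164.9])]
bus_case [(0.91, [321.1, 137.3])]
```

View pics/w3.png

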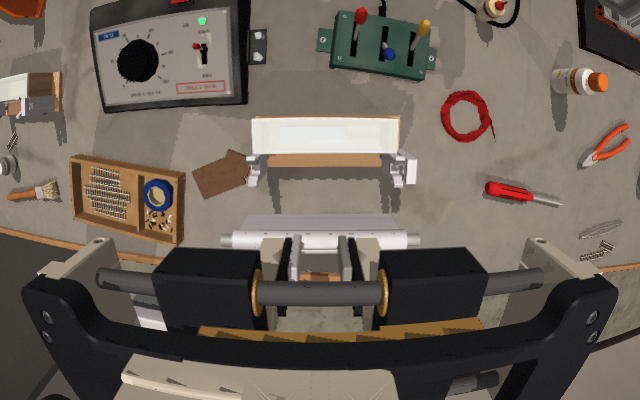

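The held door shows along row 240 (cols 222–420). The bus case bracket is ahead of it: left saddle (253,170), right saddle (397,168), pin plate (411,170), with the roof at rows 118–155. I'll measure the bracket, and the held door with the same camera to cancel any bias.

```bash
python3 - <<'E'
import numpy as np
d=np.load('loc.npz');L,Z=d['L'],d['Z']
o=[]
for y in range(-60,60,6):
    n=(L[:,1]>=y)&(L[:,1]<y+6); k=n&(Z>48)&(Z<62)&(L[:,0]>0)
    if k.sum()>5: o.append((y+3,*np.percentile(L[k,0],[2,98]),np.median(Z[k])))
o=np.array(o);print(o.round(1)[::3]); print('yaw res',[np.degrees(-np.arctan(np.polyfit(o[:,0],o[:,j],1)[0])).round(2) for j in(1,2)])
for nm,a,b in(('L',50,80),('R',-80,-50)):
    k=(Z>64)&(Z<95)&(L[:,1]>a)&(L[:,1]<b); print(nm,k.sum(),np.percentile(L[k],[1,50,99],0).round(1).tolist(),np.percentile(Z[k],[5,50,98]).round(1))
    for x in range(-24,14,2):
        row=[]
        for y in range(a,b,2):
            q=(L[:,0]>=x)&(L[:,0]<x+2)&(L[:,1]>=y)&(L[:,1]<y+2)
            row.append('%4d'%Z[q].max() if q.any() else '   .')
        print('%4d'%x,' '.join(row))
E
```

```text
[[-57.    1.7  39.3  56. ]
 [-39.    7.8  39.6  55.9]
 [-21.    7.7  38.7  55.9]
 [ -3.    7.5  39.4  56. ]
 [ 15.    7.5  38.5  56. ]
 [ 33.    7.6  38.8  55.9]
 [ 51.    7.9  39.3  56. ]]
yaw res [np.float64(0.05), np.float64(0.33)]
L 357 [[-17.4, 55.1], [-6.6, 58.7], [9.2, 63.4]] [64.6 77.2 83.3]
 -24    1    2    1    1    1    1    .    .    .    .    .    .    .    .    1
 -22    2    1    1    1    1    1    .    .    .    .    .    .    .    .    5
 -20    1    0    1    1    1    .    .    .    .    .    .    .    .    .    7
 -18    1    0    1   82   83   83   82    .    .    .    .    .    .    .    7
 -16    7    6   82   83   83   83   83    .    .    .    .    .    .    6    7
 -14    7    7   82   82   83   83   84    .    .    .    .    .    .    .    6
 -12    6    7   79   80   79   81   79    .    .    .    .    .    .    .    .
 -10    6    7   77   77   77   77   76    .    .    .    .    .    .    .    .
  -8    7    7   65   70   65   65   65    .    .    .    .    .    .    .    .
  -6    8    6   66   66   65   65   66    .    .    .    .    .    .    .    1
[... 1609 characters left out ...]
   81   80   80   66   66   65   66   65    6    7    7    6
  -2   79   80   81   81   81    .   65   65   66   65   66    6    7    7    7
   0   81   81   80   81   81    .    .    .   74    .   74    .    .    .    .
   2   81   81   80   80   80    .   78   78   78   78   78    .    .    .    .
   4   80   80   81   81   81    .   79   81   80   81   81    .    .    .    .
   6   80   80   81   81   82   61   82   83   83   83   83   54   55   54   55
   8   68   78   78   78   56    .   83   83   82   82   83   56   56   56   56
  10    .    .    .    .    .    .   80   80   81   56   56   56   56   56   56
  12    .    .    .    .    .    .   56   56   56   56   56   56   56   57   57
```

```bash
python3 - <<'E'
from h import *
s=r.get_state(); c=cap('wrist'); P=wcloud(c,s); v,u=np.mgrid[0:400,0:640]
t=R.from_euler('xyz',[180,0,s['eef_rot'][2]],degrees=True).as_matrix()
Q=((P-s['tcp_pos'])@t*1000)  # tool frame x fwd, y = -case y, z down
Q[...,1]*=-1; Q[...,2]*=-1
m=(c['range_z']>0)&(v>205)&(v<262)&(abs(Q[...,1])<85)&(abs(Q[...,0])<30)
L=Q[m]
for y in range(-84,84,8):
    k=(L[:,1]>=y)&(L[:,1]<y+8)&(L[:,2]>-24)&(L[:,2]<5)
    if k.sum()>4: print(y+4,k.sum(),np.percentile(L[k,0],[3,50,97]).round(1),np.percentile(L[k,2],[3,97]).round(1))
k=(L[:,2]>-24)&(L[:,2]<0); print('y ext',np.percentile(L[k,1],[.5,99.5]))
k=(L[:,2]>15); print('tabs',k.sum(), np.percentile(L[k],[3,97],0).round(1).tolist() if k.sum() else '')
# panel lower edge
k=(L[:,2]<-40)&(L[:,2]>-75)&(abs(L[:,1])<50); print('panel',k.sum(),np.percentile(L[k],[3,97],0).round(1).tolist() if k.sum() else '')
E
```

```text
-64 81 [-3.8  0.8  3.4] [-17.6 -12.1]
-56 158 [-3.7  1.7  6.2] [-17.7  -9.5]
-48 252 [-3.3  2.9  6.3] [-18.8  -9. ]
-40 233 [-3.1  3.4  6.2] [-19.5  -9.1]
-32 109 [3.2 5.3 6.1] [-19.5 -11. ]
-24 107 [ 3.9  5.4 10.2] [-19.3   2. ]
-16 177 [ 4.2  6.4 10.2] [-19.5   4.4]
-8 332 [-2.3  2.1  6.6] [-19.    0.1]
0 316 [-2.3  1.8  6.3] [-19.1  -1.4]
8 321 [-2.7  2.8  6.9] [-16.1   1.4]
16 155 [ 4.6  6.7 10.3] [-16.    4.6]
24 100 [ 3.8  5.5 11. ] [-16.3   4.5]
32 103 [2.6 5.4 6.3] [-16.3  -8.9]
40 224 [-3.   3.1  6.2] [-15.6  -8.4]
48 231 [-2.9  2.8  6.6] [-15.9  -8.3]
56 144 [-2.8  1.5  6. ] [-15.5  -8.6]
64 48 [-2.9  0.6  2.9] [-15.5 -11. ]
y ext [-63.70492598  61.88038039]
tabs 1074 [[6.2, -29.8, 15.4], [12.2, 29.2, 32.1]]
panel 1334 [[0.6, -46.5, -58.3], [1.9, 46.5, -40.8]]
```

```bash
python3 - <<'E'
from h import *
s=r.get_state(); print(rel(s,[.4162,-.2318,.097],3.9),s['time_s'])
E
```

```text
(array([0.05  , 0.0134, 0.1455]), array([ 0.    , -0.0001,  0.0004])) 9.3
```

```bash
python3 - <<'E'
from h import *
A=[]
for i in range(6):
    s=r.get_state(); A.append(np.r_[s['tcp_pos'],s['eef_rot'][2]]); r.capture('wrist')
A=np.array(A); print(A.round(4)); m=A.mean(0); print(m)
s['tcp_pos']=m[:3]; s['eef_rot']=[180,0,m[3]]; print(rel(s,[.4162,-.2318,.097],3.9),s['time_s'])
E
```

```text
[[ 0.3907 -0.2269  0.1697  4.0284]
 [ 0.3908 -0.2267  0.1697  4.0533]
 [ 0.3908 -0.2266  0.1696  4.0677]
 [ 0.3908 -0.2266  0.1695  4.0689]
 [ 0.3907 -0.2267  0.1694  4.0645]
 [ 0.3907 -0.2268  0.1693  4.0572]]
[ 0.39076671 -0.22671254  0.1695183   4.05667481]
(array([0.05  , 0.0137, 0.145 ]), array([ 0.    , -0.    ,  0.0004])) 9.55
```

Emit:
{"method": "jog_arm", "body": {"travel": [[0.02, 0.005, 0], [0.04, 0.011, 0], [0.05, 0.0137, 0], [0.05, 0.0137, 0], [0.05, 0.0137, 0.04], [0.05, 0.0137, 0.08], [0.05, 0.0137, 0.11], [0.05, 0.0137, 0.13], [0.05, 0.0137, 0.13], [0.05, 0.0137, 0.13]], "dr": [[0, 0, 0.0003], [0, 0, 0.0003], [0, 0, 0.0003], [0, 0, 0.0003], [0, 0, 0.0003], [0, 0, 0.0003], [0, 0, 0.0003], [0, 0, 0.0003], [0, 0, 0.0003], [0, 0, 0.0003]], "claw": [0, 0, 0, 0, 0, 0, 0, 0, 0, 0]}}

```text
time_s: 10.85
tcp_pos: [0.4162, -0.2325, 0.1045]
eef_rot: [180.0, -0.0, 3.9]
contact_force: [0.2, -0.3, -0.2]
gripper_width: 0.0315
gripper_force: 20.0
```

```bash
python3 - <<'E'
from h import *
r.capture('wrist');r.capture('wrist')
s=r.get_state(); c=cap('wrist','w4.png'); P=wcloud(c,s); print(s['tcp_pos'],s['eef_rot'],s['contact_force'],s['gripper_width'])
p=c['pixels'][150:260,200:440,::-1]; cv2.imwrite('pics/w4c.png',cv2.resize(p,(792,363),interpolation=2))
t=R.from_euler('xyz',[180,0,s['eef_rot'][2]],degrees=True).as_matrix()
Q=((P-s['tcp_pos'])@t*1000); Q[...,1]*=-1; Q[...,2]*=-1; Z=P[...,2]*1000
m=(c['range_z']>0)&(abs(Q[...,1])<85)&(abs(Q[...,0])<25); L=Q[m];Z=Z[m]
for nm,a,b in(('L',48,76),('R',-82,-50)):
    print(nm,list(range(a,b,2)))
    for x in range(-18,18,2):
        print('%4d'%x,' '.join('%4d'%Z[q].max() if (q:=(L[:,0]>=x)&(L[:,0]<x+2)&(L[:,1]>=y)&(L[:,1]<y+2)).any() else '   .' for y in range(a,b,2)))
E
```

```text
[ 0.41617958 -0.23248265  0.10461949] [ 1.79984767e+02 -6.17555189e-02  3.88201046e+00] [-0.455053   -0.19630335 -1.06066564] 0.031433576698911045
L [48, 50, 52, 54, 56, 58, 60, 62, 64, 66, 68, 70, 72, 74]
 -18    .    .    .    .    .    .    .    .    .    .    .    .    .    .
 -16    1    1    1    1    1    1    1    2    .    .    .    .    .    .
 -14    .    .    1    0    1    2    0    1    .    .    .    .    .    .
 -12    7    7    6    6    6    6   82    .    .    .    .    .    .    .
 -10    7    7    6    7    7   83   82   82   82    .    .    .    .    .
  -8    8    8    7    8    8    7    7    .    .    .    .    .  214  215
  -6    .    6    6    6   27   57   70   71   71    .    .  214  214  215
  -4   95   96   96   95   91   93   92   92   67    .  214  214  214  214
  -2   96   96   96   95   93   93   93   92   65  214  214  214  215  214
   0   96   95   96   94   93   93   93   92   65  215  215  215  214  215
   2   96   96   96   91   93   93   92   90  215  214  214  215  214  214
   4   94   93   94   93   75   76   76  214  214  214  214  214  214
[... 1368 characters left out ...]
   92   94   95   95
   2  214  215  215  214  214  215  214  214  213   90   91   91   91   94   94   94
   4  214  215  214  215  214  215  214  214  215   75   74   75   75   92   93   93
   6  215  214  215  215  214  215  214  215  214   78   78   78   78   89   90   89
   8  215  214  214  215  214  214  214  214  213   82   81   81   81    .    .    .
  10  214  215  214  214  215  214  214  215  213   83   83   83   83    .    .    .
  12  214  214  215  214  214  214  214  215  214   83   83   83   82   55   57   56
  14  214  215  215  214  214  215  214  215  215   56   56   56   82   56   56   57
  16  215  215  214  215  214  215  214  215  214   56   56   56  213   56   57   56
```

View pics/w4c.png

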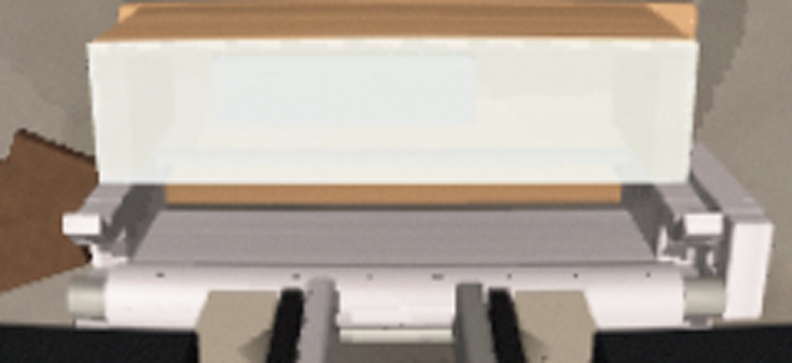

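Emit:
{"method": "jog_arm", "body": {"travel": [[0, 0, 0.008], [0, 0, 0.016], [0, 0, 0.022], [0, 0, 0.025], [0, 0, 0.027], [0, 0, 0.029], [0, 0, 0.031], [0, 0, 0.032], [0, 0, 0.033], [0, 0, 0.033]], "dr": [[0, 0, 0], [0, 0, 0], [0, 0, 0], [0, 0, 0], [0, 0, 0], [0, 0, 0], [0, 0, 0], [0, 0, 0], [0, 0, 0], [0, 0, 0]], "claw": [0, 0, 0, 0, 0, 0, 0, 0, 0, 0]}}

```text
time_s: 12.25
tcp_pos: [0.4163, -0.2325, 0.0877]
eef_rot: [180.0, -0.1, 3.9]
contact_force: [4.9, -0.9, 0.7]
gripper_width: 0.0316
gripper_force: 20.0
```

```bash
python3 - <<'E'
from h import *
for i in range(4):
    s=r.get_state(); print(s['tcp_pos'].round(4),s['eef_rot'].round(2),s['contact_force'].round(1),s['moment'].round(2)); r.capture('wrist')
E
```

```text
[ 0.4163 -0.2325  0.0877] [ 1.7999e+02 -6.0000e-02  3.8900e+00] [ 4.9 -0.9  0.7] [-0.09 -1.77  0.13]
[ 0.4163 -0.2325  0.0877] [ 1.7999e+02 -5.0000e-02  3.8900e+00] [ 5.5 -0.3  0.4] [-0.03 -1.78  0.01]
[ 0.4163 -0.2325  0.0877] [ 1.7999e+02 -5.0000e-02  3.8800e+00] [4.2 0.4 1.4] [-0.06 -1.89 -0.  ]
[ 0.4163 -0.2325  0.0877] [ 1.7999e+02 -5.0000e-02  3.8800e+00] [5.7 0.6 1. ] [-0.07 -1.95  0.01]
```

Emit:
{"method": "jog_arm", "body": {"travel": [[0.0006, 0, 0], [0.001, 0, 0], [0.001, 0, 0], [0.001, 0, 0], [0.001, 0, 0.001], [0.001, 0, 0.002], [0.001, 0, 0.002], [0.001, 0, 0.002], [0.001, 0, 0.002], [0.001, 0, 0.002]], "dr": [[0, 0, 0], [0, 0, 0], [0, 0, 0], [0, 0, 0], [0, 0, 0], [0, 0, 0], [0, 0, 0], [0, 0, 0], [0, 0, 0], [0, 0, 0]], "claw": [0, 0, 0, 0, 0, 0, 0, 0, 0, 0]}}

```text
time_s: 13.7
tcp_pos: [0.4163, -0.2323, 0.0864]
eef_rot: [-180.0, 0.0, 3.9]
contact_force: [5.2, 0.1, -0.1]
gripper_width: 0.0313
gripper_force: 20.0
```

```bash
python3 - <<'E'
from h import *
for i in range(2):
    s=r.get_state(); print(s['tcp_pos'].round(4),s['eef_rot'].round(2),s['contact_force'].round(1),s['moment'].round(2)); r.capture('wrist')
E
```

```text
[ 0.4163 -0.2323  0.0864] [-180.      0.      3.88] [ 5.2  0.1 -0.1] [-0.07 -1.96  0.02]
[ 0.4162 -0.2323  0.0865] [-180.      0.      3.87] [4.9 0.4 0.3] [-0.11 -1.98  0.  ]
```

Emit:
{"method": "jog_arm", "body": {"travel": [[0.0006, 0, 0], [0.0012, 0, 0], [0.0018, 0, 0], [0.0018, 0, 0], [0.0018, 0, 0], [0.0018, 0, 0], [0.0018, 0, 0], [0.0018, 0, 0], [0.0018, 0, 0], [0.0018, 0, 0]], "dr": [[0, 0, 0], [0, 0, 0], [0, 0, 0], [0, 0, 0], [0, 0, 0], [0, 0, 0], [0, 0, 0], [0, 0, 0], [0, 0, 0], [0, 0, 0]], "claw": [0, 0, 0, 0, 0, 0, 0, 0, 0, 0]}}

```text
time_s: 15.05
tcp_pos: [0.4168, -0.2323, 0.0864]
eef_rot: [-180.0, 0.0, 3.9]
contact_force: [0.1, 0.3, -0.6]
gripper_width: 0.0314
gripper_force: 20.0
```

```bash
python3 - <<'E'
from h import *
for i in range(2):
    s=r.get_state(); c=cap('wrist','w5.png'); print(s['tcp_pos'].round(4),s['eef_rot'].round(2),s['contact_force'].round(1),s['moment'].round(2))
P=wcloud(c,s)
t=R.from_euler('xyz',[180,0,s['eef_rot'][2]],degrees=True).as_matrix()
Q=((P-s['tcp_pos'])@t*1000); Q[...,1]*=-1; Q[...,2]*=-1; Z=P[...,2]*1000
m=(c['range_z']>0)&(abs(Q[...,1])<85)&(abs(Q[...,0])<25)&(Z<120); L=Q[m];Z=Z[m]
for nm,a,b in(('L',44,70),('R',-82,-46)):
    print(nm,list(range(a,b,2)))
    for x in range(-14,16,1):
        print('%4d'%x,' '.join('%4d'%Z[q].max() if (q:=(L[:,0]>=x)&(L[:,0]<x+1)&(L[:,1]>=y)&(L[:,1]<y+2)).any() else '   .' for y in range(a,b,2)))
cv2.imwrite('pics/w5c.png',cv2.resize(c['pixels'][150:260,200:440,::-1],(792,363),interpolation=2))
E
```

```text
[ 0.4168 -0.2323  0.0864] [-1.7999e+02  3.0000e-02  3.8700e+00] [ 0.1  0.3 -0.6] [-0.04 -0.07  0.08]
[ 0.4168 -0.2322  0.0864] [-1.7999e+02  3.0000e-02  3.8600e+00] [ 0.2  0.3 -0.2] [ 0.   -0.07 -0.03]
L [44, 46, 48, 50, 52, 54, 56, 58, 60, 62, 64, 66, 68]
 -14    .    .    .    .    .    .    .    .    .    .    .    .    .
 -13    .    .    .    .    .    .    .    .    .    .    .    .    .
 -12    .    .    .    .    .    .    .    .    .    .    .    .    .
 -11    .    .    .    .    .    .    .    .    .    .    .    .    .
 -10    .    .    .    .    .    .    .    .    6    .    .    .    .
  -9    .    .    .    .    .    .   67    .    .    .    .    .    .
  -8    .    .    .    .    .    .    .    .    .    .    .    .    .
  -7    .    .    .    .    .    .   71    .    .    .    .    .    .
  -6    .    .    .    .    .    .   72   73   72   72   72    .    .
  -5    .    .    .   75    .    .   73   74   73   72   73    .    .
  -4   75   76    .   76   76    .   47   73    .    .    .    .    .
  -3   77   77   77   77   77   76   74   74   75   74    .    .    .
  -
[... 3499 characters left out ...]
   80   77    .    .    .    .    .
   9    .    .   79   81   81   81   81   64   67    .    .   73   80    .    .    .    .    .
  10    .    .   80   81   80   81   81   79   83   83   82   83   83    .    .    .    .    .
  11    .    .   79   79   80   80   79    .   83   82   84   84   83   56   56   56   56   56
  12    .    .    .    .    .    .    .    .   82   83   82   83   80   56   56   56   58   57
  13    .    .    .    .    .    .    .    .   82   82   81   82   82   56   56   56   55   56
  14    .    .    .    .    .    .    .    .   56   56   56   82   57   57   56   57   56   56
  15    .    .    .    .    .    .    .    .   56   55   56   56   57   55   56   56   56   56
```

View pics/w5c.png

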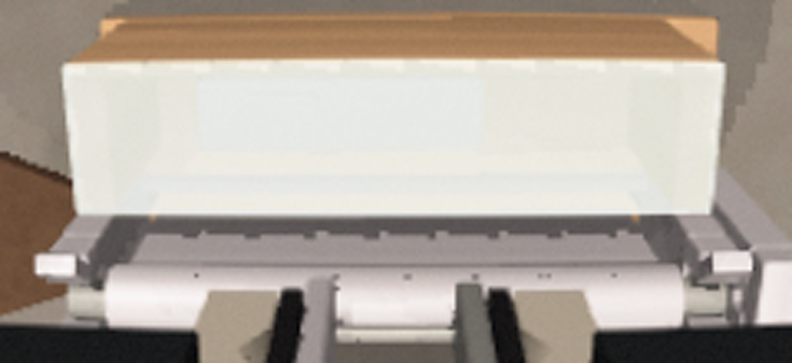

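Emit:
{"method": "jog_arm", "body": {"travel": [[0, 0, 0.0004], [0, 0, 0.0008], [0, 0, 0.0012], [0, 0, 0.0016], [0, 0, 0.002], [0, 0, 0.002], [0, 0, 0.002], [0, 0, 0.002], [0, 0, 0.002], [0, 0, 0.002]], "dr": [[0, 0, 0], [0, 0, 0], [0, 0, 0], [0, 0, 0], [0, 0, 0], [0, 0, 0], [0, 0, 0], [0, 0, 0], [0, 0, 0], [0, 0, 0]], "claw": [0, 0, 0, 0, 0, 0, 0, 0, 0, 0]}}

```text
time_s: 16.4
tcp_pos: [0.4172, -0.2323, 0.0855]
eef_rot: [180.0, -0.0, 3.9]
contact_force: [-1.2, 1.2, 1.4]
gripper_width: 0.0314
gripper_force: 20.0
```

Emit:
{"method": "jog_arm", "body": {"travel": [[0, 0, 0.0004], [0, 0, 0.0008], [0, 0, 0.0012], [0, 0, 0.0012], [0, 0, 0.0012], [0, 0, 0.0012], [0, 0, 0.0012], [0, 0, 0.0012], [0, 0, 0.0012], [0, 0, 0.0012]], "dr": [[0, 0, 0], [0, 0, 0], [0, 0, 0], [0, 0, 0], [0, 0, 0], [0, 0, 0], [0, 0, 0], [0, 0, 0], [0, 0, 0], [0, 0, 0]], "claw": [0, 0, 0, 0, 0, 0, 0, 0, 0, 0]}}

```text
time_s: 17.65
tcp_pos: [0.4173, -0.2323, 0.0852]
eef_rot: [180.0, -0.0, 3.9]
contact_force: [-1.8, 1.6, 6.5]
gripper_width: 0.0317
gripper_force: 20.0
```

```bash
cat > f.py <<'E'
from h import *
for i in range(3):
    s=r.get_state(); r.capture('wrist'); print(s['tcp_pos'].round(4),s['eef_rot'].round(2),s['contact_force'].round(1),s['moment'].round(2))
E
python3 f.py
```

```text
[ 0.4173 -0.2323  0.0852] [ 1.7999e+02 -1.0000e-02  3.8800e+00] [-1.8  1.6  6.5] [ 0.58  0.56 -0.08]
[ 0.4173 -0.2323  0.0852] [ 1.7999e+02 -2.0000e-02  3.8900e+00] [-2.   3.1  4.9] [ 0.53  0.59 -0.07]
[ 0.4173 -0.2323  0.0852] [ 1.7999e+02 -1.0000e-02  3.8800e+00] [-1.6  2.7  5.7] [ 0.6   0.59 -0.09]
```

Emit:
{"method": "jog_arm", "body": {"travel": [[-0.0003, 0, 0], [-0.0003, 0, 0], [-0.0003, 0, 0], [-0.0003, 0, 0], [-0.0003, 0, 0.0004], [-0.0003, 0, 0.0004], [-0.0003, 0, 0.0004], [-0.0003, 0, 0.0004], [-0.0003, 0, 0.0004], [-0.0003, 0, 0.0004]], "dr": [[-0.0004, 0, 0], [-0.0008, 0, 0], [-0.0011, 0, 0], [-0.0011, 0, 0], [-0.0011, 0, 0], [-0.0011, 0, 0], [-0.0011, 0, 0], [-0.0011, 0, 0], [-0.0011, 0, 0], [-0.0011, 0, 0]], "claw": [0, 0, 0, 0, 0, 0, 0, 0, 0, 0]}}

```text
time_s: 19.05
tcp_pos: [0.4173, -0.2323, 0.0852]
eef_rot: [179.6, -0.0, 3.9]
contact_force: [-1.6, 3.2, 7.3]
gripper_width: 0.0317
gripper_force: 20.0
```

```bash
python3 f.py
```

```text
[ 0.4173 -0.2323  0.0852] [ 1.796e+02 -4.000e-02  3.880e+00] [-1.6  3.2  7.3] [ 1.11  0.63 -0.08]
[ 0.4173 -0.2323  0.0852] [ 1.796e+02 -4.000e-02  3.880e+00] [-1.8  2.2  7.5] [ 1.07  0.66 -0.07]
[ 0.4173 -0.2323  0.0852] [ 1.796e+02 -3.000e-02  3.880e+00] [-1.5  2.5  6.6] [ 1.11  0.65 -0.03]
```

Emit:
{"method": "jog_arm", "body": {"travel": [[0, 0, 0], [0, 0, 0], [0, 0, 0], [0, 0, 0], [0, 0, 0], [0, 0, 0], [0, 0, 0], [0, 0, 0], [0, 0, 0], [0, 0, 0]], "dr": [[0, 0, 0], [0, 0, 0], [0, 0, 0], [0, 0, 0], [0, 0, 0], [0, 0, 0], [0, 0, 0], [0, 0, 0], [0, 0, 0], [0, 0, 0]], "claw": [0.5, 0.6, 0.72, 0.76, 0.76, 0.76, 0.76, 0.76, 0.76, 0.76]}}

```text
time_s: 20.45
tcp_pos: [0.417, -0.2323, 0.0847]
eef_rot: [179.6, 0.0, 3.9]
contact_force: [-0.9, -0.1, -0.4]
gripper_width: 0.0664
gripper_force: 0.0
```

```bash
python3 f.py
```

```text
[ 0.417  -0.2323  0.0847] [179.6    0.     3.88] [-0.9 -0.1 -0.4] [-0.01 -0.01 -0.04]
[ 0.417  -0.2323  0.0847] [179.6   -0.     3.88] [-0.5  0.3 -0.4] [-0.03 -0.04 -0.01]
[ 0.417  -0.2323  0.0847] [179.6    0.     3.88] [0.1 0.2 0.2] [-0.03 -0.02  0.04]
```

Emit:
{"method": "jog_arm", "body": {"travel": [[0, 0, -0.01], [0, 0, -0.03], [0, 0, -0.06], [0, 0, -0.09], [-0.02, 0, -0.1], [-0.04, 0, -0.1], [-0.04, 0, -0.1], [-0.04, 0, -0.1], [-0.04, 0, -0.1], [-0.04, 0, -0.1]], "dr": [[0, 0, 0], [0, 0, 0], [0, 0, 0], [0, 0, 0], [0, 0, 0], [0, 0, 0], [0, 0, 0], [0, 0, 0], [0, 0, 0], [0, 0, 0]], "claw": [0.76, 0.76, 0.76, 0.76, 0.76, 0.76, 0.76, 0.76, 0.76, 0.76]}}

```text
time_s: 21.85
tcp_pos: [0.3971, -0.2333, 0.1345]
eef_rot: [179.6, 0.0, 3.9]
contact_force: [0.4, 0.4, -0.7]
gripper_width: 0.0668
gripper_force: 0.0
```

```bash
python3 m.py w6.png .4171 -.2323 0; python3 - <<'E'
import numpy as np,cv2
d=np.load('loc.npz');L,Z=d['L'],d['Z']
cv2.imwrite('pics/w6c.png',cv2.resize(cv2.imread('pics/w6.png')[110:240,200:440],(792,429),interpolation=2))
for a,b in((-38,-18),(8,24)):
    k=(Z>108)&(Z<120)&(L[:,1]>a)&(L[:,1]<b)&(abs(L[:,0])<15); print('tab',k.sum(),np.median(Z[k]),np.percentile(L[k],[2,98],0).round(1).tolist())
for y in (-67,-63,-61,-59,-50,-45,-40,-35,35,40,45,50,58,60,62):
    k=(abs(L[:,1]-y)<1.5)&(abs(L[:,0])<3)&(Z<90); print(y,np.percentile(Z[k],[50,95]).round(1) if k.any() else '')
E
```

```text
21.85 [ 0.39714621 -0.23330119  0.13450317] [1.79607214e+02 2.55201513e-02 3.88298126e+00] [ 0.43959434  0.35699367 -0.66543917] 0.06679767844362522
tab 251 114.66020052321905 [[-7.8, -25.4], [7.7, -20.1]]
tab 215 114.76423638258773 [[-7.9, 13.5], [7.7, 18.1]]
-67 [71.1 79.6]
-63 [71.  73.1]
-61 [72.4 74.1]
-59 [71.4 73.8]
-50 [74.4 76.4]
-45 [74.5 75.9]
-40 [74.8 76.5]
-35 [74.3 76.4]
35 [75.  76.5]
40 [74.9 76.4]
45 [74.5 76.6]
50 [75.  76.8]
58 [50.7 75.3]
60 [72.6 74. ]
62 [72.6 74.1]
```

View pics/w6c.png

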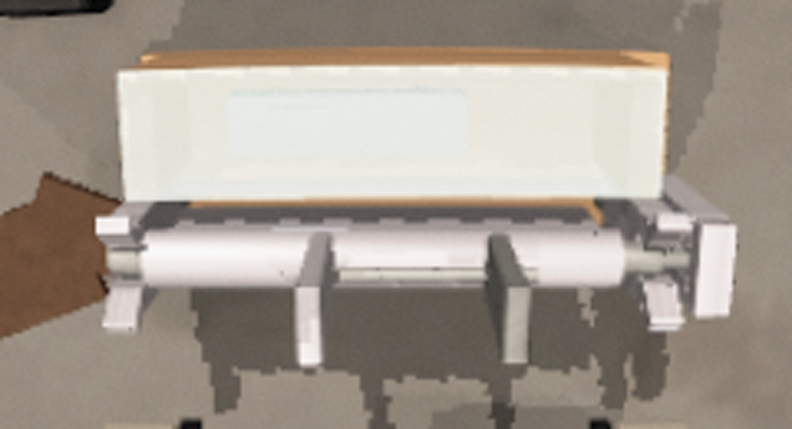

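The door is level in both saddles. Its tab spacing is back to 43.5 mm, the same as before the grasp, so the pin is fully out and in its hole. The gripper is clear of everything.

```bash
python3 -c "
from plant import r
print(r.close_job())"
```

```text
the job is handed in; nothing more can be done
None
```

The door now hangs on the bus case: both hinge ends rest level in their saddles, the pin has sprung back out to its full length in its hole, and I handed the job in at about 22 s of the 45 s allowed; no verdict came back, and I did not re-check the bus or bystanders separately.

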